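Find the rattling parts case and present it to the reader

ROBOT

A 7-joint arm with a two-finger parallel gripper is mounted at the origin on a cart in front of the work surface, level with it; the furniture and walls round the work are solid. World frame = base frame: x ahead of the robot, y to its left, z up, the work surface at z = 0. Lengths are in mm, angles in rad, forces in N, time in s.
With the tool pointing down it reaches from about 400 to 850 mm from the base axis. Payload 6.9 kg.
Tool frame: the origin (TCP) lies midway between the tips of the shut fingers; the grasp point (between the pads) lies 19 mm behind it (ctrl.grasp_offset is the distance from the TCP to the grasp point, in mm); z points along the fingers, y is the line along which they close (so a half turn about z gives the same grasp; the last joint's range is limited). The gripper opens to 85 mm and grips with 20 to 120 N. Pads are 22 mm wide; open, the fingers measure 114 mm over their backs; the gripper's body (76 mm by 85 mm) begins 54 mm behind the grasp point. The pads swing forward as they close: fully open they stand 13 mm farther back than shut.
Start: joints at [-1.185, 0.507, -0.238, 1.5, 0.126, 1.149, -0.155], TCP at [173.222, 600.504, 231.275] pointing down, gripper open.
Joint ranges: [-3.08, 3.08], [-0.24, 2.05], [-1.43, 1.35], [0, 2.5], [-1.52, 4.66], [0.17, 1.96], [-2.89, 2.89]. Speed limits (rad/s): [2.39, 2.39, 3.14, 3.14, 3.14, 3.14, 3.14].

INTERFACE

Orientations are given as a rotation vector (axis times angle).
In Python, from cell import ctrl gives the robot as it stands. The module is installed in compiled form; this text tells all that it offers.
- The arm moves only by the tool drive_tool, never from a script. Its argument "targets" is one flat list of numbers, 7 for each row, row after row: the finger opening in m, from 0 to 0.0854, then the shift along the tool's x, y, z in m, then the turn, a rotation vector about the tool's x, y, z in degrees. A call has 1 to 8 rows; each row is the pose to reach, as a shift and turn from the pose commanded when the call began, along the tool's axes at that moment; what a row does not reach only later rows make up. A row lasts 1/10 s, in which the tool goes at most 50 mm and 8.59 degrees, less where a joint would pass 70% of its speed; a pose out of reach is approached as far as the arm can. A call with a gripper value outside its range is refused whole. The fingers move at their own pace and stop on an object; the grip force is fixed at half the most. Time passes only in rows, so rows that repeat a pose let the fingers close. It gives the time, the measured TCP pose, the force, the opening and the grip force at its end, in the units of the state.
- ctrl.read_state(): the state, without advancing time (a new reading comes with each control period).
- ctrl.get_image(name): name is "side" or "top" or "wrist"; returns a dict with "frame" (400x640x3 uint8, red, green, blue), "depth" (400x640 float32, mm along the optical axis (not along the pixel's ray), 0 where there is no reading), "fx", "fy", "cx", "cy" (pixels), "k1" (the pictures are not rectified: a ray, as slopes to the right and down, at radius r is drawn at 1 + k1 r^2 times it, then the intrinsics apply), "cam_to_world" (4x4, takes a point from camera to world coordinates). Camera axes: x right, y up, looking along -z (the intrinsics and any distortion apply to the point x, -y, -z); pixel columns grow to the right and rows downward; lengths in mm; the calibration is good to about 2 mm. A picture is of the moment at which its call begins.
- ctrl.sign_off(): hands the job in; it is judged then, once.
The state is a dict: "time": time; "q": joint angles; "dq": joint speeds; "joint_efforts": joint torques, N m; "tool_pos": TCP position; "ee_rot": TCP orientation; "contact_force": force on the tool from outside, world axes, zero at the start; "moment": the same for the moment, N m; "width": opening from 0.0 (shut) to 1.0 (fully open); "finger_force": force on a finger pad.
Only numpy, scipy, OpenCV 4.12 (cv2) and the standard library are available. Lean on these libraries where they do the work, as an engineer would, in place of code of your own. Each camera call takes 0.05 s, during which the arm holds its last target. There are 200 camera calls.

TASK

Two of the three parts cases are packed tight, but in one a part has come loose and it must be booked out. First press every flip cover that stands open down until it snaps shut, so that nothing can fall out; then lift the cases and shake or rock them end to end until you have felt which one rattles, leaving the silent ones standing upright on the desk. Finish while still holding the rattling case in the gripper: level, off the desk, its label end pointing straight at the window of the hands-free reader and a few centimetres in front of it, without touching the reader; leave everything else on the desk where it is.

Things in the scene. Friction and masses are not known exactly. Their poses are not given: they have to be found in the camera images.
- case_a: opaque dark blue-grey parts case with orange flip cover, 112 mm long (x), 52 mm wide (y), 50 mm high, 0.17 to 0.48 kg; origin: centre of its underside; z up; +x points to the end with the white barred label, at the start within about 0.3 rad of straight away from the robot. Grip it across the width near the middle, x about -10 mm, fingertips about 10 mm above the desk
- case_b: second case, same looks, size and axes as case_a. ONE of the three cases, any one, holds a loose 150 g steel part that rolls freely about 65 mm along the case's x and knocks on its ends when shaken or tipped, shifting the balance by up to 0.09 N m; in the other two nothing moves. Weight tells nothing
- case_c: third case, same looks, size and axes as case_a; see case_a and case_b
- cover_a (a joint): flip cover of case_a: orange plate 46 x 50 x 4 mm over the label-side half of its top, hinged across the case at x = +4 mm, height 48 mm. Angle in rad: 0 shut and flush with the top (50 mm); 0.5 to 1 standing open, free edge up to 38 mm above the hinge. Pushed down with up to about 6 N at the press point it snaps past a springy tab at the label end (52 mm high) below 0.08 rad and stays shut
- cover_b (a joint): flip cover of case_b, like cover_a; any cover may start open or shut
- cover_c (a joint): flip cover of case_c, like cover_a; any cover may start open or shut
- press_a (a point): point on top of the cover of case_a, 30 mm from its hinge on the middle line (shut: at case x = +34 mm, height 50 mm); moves with the cover; the place to push down
- press_b (a point): point on top of the cover of case_b, 30 mm from its hinge on the middle line (shut: at case x = +34 mm, height 50 mm); moves with the cover; the place to push down
- press_c (a point): point on top of the cover of case_c, 30 mm from its hinge on the middle line (shut: at case x = +34 mm, height 50 mm); moves with the cover; the place to push down
- label_a (a point): centre of the label on the end of case_a: at case x = +56 mm, y = 0, height 18 mm
- label_b (a point): centre of the label on the end of case_b: at case x = +56 mm, y = 0, height 18 mm
- label_c (a point): centre of the label on the end of case_c: at case x = +56 mm, y = 0, height 18 mm
- reader: hands-free black desk reader fixed to the desk: round foot 88 mm across, head 70 mm wide, top 142 mm above the desk; origin on the desk under the head; x points backwards out of the head (the window looks along its -x, roughly at the robot), y to the side
- reader_window (a point): centre of the reader's dark window with the red line: 21 mm before the reader's origin (reader x = -21 mm), 98 mm above the desk; it reads labels held 10 to 120 mm in front of it, within 35 mm to either side and within 30 mm above or below its centre
- stapler: black stapler, 36 x 148 x 49 mm, standing on the left of the desk; bystander; origin: centre of its underside
- screwdriver: screwdriver with orange handle, 214 mm long, 27 mm thick, lying on the desk beyond the cases on the right, roughly along y; bystander; origin: centre of its underside
- tape_clear_a: roll of clear tape, 98 mm across, 50 mm high, lying flat on the right of the desk; bystander; origin: centre of its underside
Mind the look-alikes: they are no part of the job. What is shaped like the reader but pink is not meant.

How it is judged:
By the outcome, as a careful person would: the job done as asked, in the order asked, and still so for the second after the job is handed in, while the arm keeps its last pose, push and grip.
It also fails if it takes over 72 s, if anything falls off the work surface, if the arm or the gripper's body presses on something with over 40 N, if the wrist force passes 120 N, or if a joint passes its speed limit or range.

## Working session

There is one attempt and no reset: what is moved stays moved. The work goes in short steps, Python scripts to look and compute and a tool call to move; the robot and the scene stay as the last step left them, time stands still between calls to the robot, and variables do not carry over. Pictures are saved under pics/ and viewed, at most 10 in all, crops included, and the job is handed in when it is done.

Besides the shell and the picture viewer there is one more tool, called after "Emit:" as name(argument=value, ...), one argument or row to a line, values as JSON. drive_tool: Moves the arm, as the interface text tells. Its arguments: {"type":"object","properties":{"targets":{"type":"array","items":{"type":"number"}}},"required":["targets"]}

```bash
mkdir -p pics; cat > h.py <<'E'
import numpy as np, cv2
from scipy.spatial.transform import Rotation as R
from cell import ctrl
def rays(im,px):
    px=np.atleast_2d(np.array(px,float)); 
    d=np.c_[(px[:,0]-im['cx'])/im['fx'],(px[:,1]-im['cy'])/im['fy']]
    u=d.copy()
    for _ in range(20): u=d/(1+im['k1']*(u**2).sum(1,keepdims=True))
    return np.c_[u[:,0],-u[:,1],-np.ones(len(u))]
def on_plane(im,px,z):
    T=np.array(im['cam_to_world']); d=rays(im,px)@T[:3,:3].T; o=T[:3,3]
    return o+d*((z-o[2])/d[:,2])[:,None]
def cloud(im):
    v,u=np.mgrid[0:400,0:640]; T=np.array(im['cam_to_world'])
    p=rays(im,np.c_[u.ravel(),v.ravel()])*im['depth'].reshape(-1,1)
    return (p@T[:3,:3].T+T[:3,3]).reshape(400,640,3)
def save(im,n): cv2.imwrite('pics/'+n+'.png',im['frame'][:,:,::-1])
E
python3 - <<'E'
from h import *
import pickle
s=ctrl.read_state();print(s['tool_pos'],s['ee_rot'],s['contact_force'],s['width'],s['time'],ctrl.grasp_offset)
a={}
for n in('top','side'):
    a[n]=ctrl.get_image(n);save(a[n],n);print(n,np.round(a[n]['cam_to_world'],2).tolist())
pickle.dump(a,open('a.pkl','wb'))
E
```

```text
[173.13702408 600.03295394 230.42521128] [-4.39553382e-01 -3.11048121e+00  2.73761983e-03] [-0.00874078  0.37284003  0.78137362] 1.0011814258956124 0.0 18.700000000000003
top [[0.01, 0.99, -0.16, 389.08], [-1.0, 0.01, -0.01, 38.23], [-0.0, 0.16, 0.99, 1301.62], [0.0, 0.0, 0.0, 1.0]]
side [[0.66, -0.65, 0.38, 1114.82], [0.75, 0.56, -0.35, -458.83], [0.01, 0.52, 0.86, 1344.47], [0.0, 0.0, 0.0, 1.0]]
```

View pics/top.png

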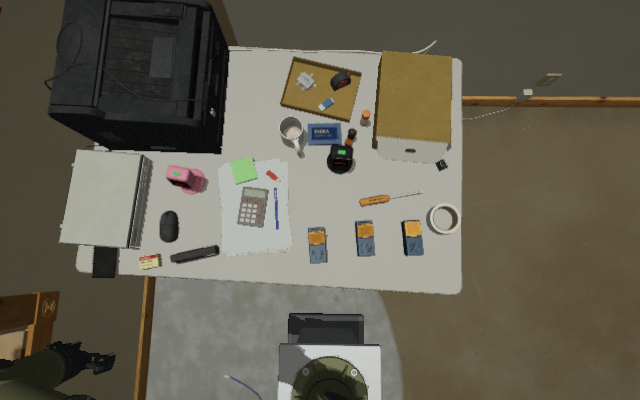

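View pics/side.png

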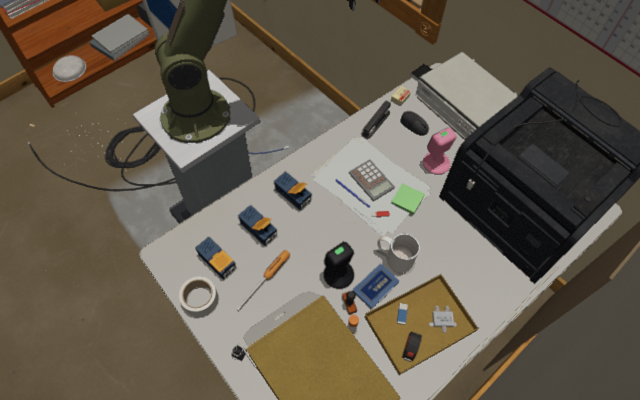

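The top view shows three cases near pixels (317,245), (365,238) and (412,237). The black reader is at (341,157), and its pink look-alike at (182,178) is to be ignored. The side view shows the cases at (293,190), (258,224) and (215,257), and the reader at (340,262). Next I'll measure them and check a close crop.

```bash
python3 - <<'E'
from h import *
import pickle
a=pickle.load(open('a.pkl','rb'));
crops=[]
for n,boxes in(('top',[(290,215,345,270),(340,210,395,265),(387,210,442,265),(315,130,370,185)]),('side',[(265,160,325,220),(228,194,288,254),(185,227,245,287),(310,230,370,290)])):
    im=a[n]; C=cloud(im)
    row=[cv2.resize(im['frame'][b[1]:b[3],b[0]:b[2]],(200,200),interpolation=cv2.INTER_CUBIC) for b in boxes]
    crops.append(np.hstack(row))
    hsv=cv2.cvtColor(im['frame'],cv2.COLOR_RGB2HSV)
    for b in boxes:
        m=np.zeros((400,640),bool); m[b[1]:b[3],b[0]:b[2]]=1
        o=m&(hsv[...,0]<22)&(hsv[...,0]>8)&(hsv[...,1]>140)&(hsv[...,2]>120)
        up=m&(C[...,2]>15)&(im['depth']>0)
        P=C[up]; O=C[o]
        print(n,b,'up n',len(P),'min',P.min(0).round(),'max',P.max(0).round(),'med',np.median(P,0).round(), 'z pct',np.percentile(P[:,2],[5,50,95]).round())
        if len(O)>10: print('  orange',len(O),O.mean(0).round(1),'z pct',np.percentile(O[:,2],[5,25,50,75,95]).round())
        if n=='top':
            r=cv2.minAreaRect(P[:,:2].astype(np.float32)); print('  rect',np.round(r[0],1),np.round(r[1],1),round(r[2],1))
cv2.imwrite('pics/crops.png',np.vstack(crops)[:,:,::-1])
E
```

```text
top (290, 215, 345, 270) up n 586 min [400.  12.  31.] max [514.  71.  83.] med [456.  42.  51.] z pct [43. 51. 78.]
  orange 184 [477.9  43.5  66.7] z pct [52. 58. 68. 75. 80.]
  rect [456.7  42. ] [112.4  52.7] 5.0
top (340, 210, 395, 265) up n 616 min [ 423. -138.   17.] max [535. -81.  85.] med [ 480. -108.   50.] z pct [38. 50. 78.]
  orange 176 [ 502.  -106.7   74.6] z pct [52. 60. 68. 76. 81.]
  rect [ 480.1 -109.8] [111.6  51.6] 4.6
top (387, 210, 442, 265) up n 824 min [ 429. -356.   15.] max [ 576. -232.   55.] med [ 498. -266.   49.] z pct [23. 49. 53.]
  orange 216 [ 512.9 -259.7   49.5] z pct [46. 48. 50. 51. 53.]
  rect [ 499.3 -288.4] [129.1 129.4] 15.5
top (315, 130, 370, 185) up n 664 min [703. -85.  15.] max [846.  54. 147.] med [732. -31. 124.] z pct [ 16. 124. 142.]
  orange 34 [807.  -58.8  19.5] z pct [15. 18. 19. 21. 23.]
  rect [776.9 -10.5] [138.5 141.9] 85.4
side (265, 160, 325, 220) up n 791 min [402. -90.  15.] max [518.  73.  87.] med [472.  36.  49.] z pct [20. 49. 78.]
  orange 120 [485.   33.7  70.9] z pct [54. 64. 73. 80. 84.]
side (228, 194, 288, 254) up n 843 min [ 425. -138.   15.] max [607.  19.  88.] med [ 497. -112.   49.] z pct [20. 49. 79.]
  orange 141 [ 516.9 -107.6   67. ] z pct [27. 60. 72. 79. 84.]
side (185, 227, 245, 287) up n 1061 min [ 431. -374.   15.] max [ 565. -231.   59.] med [ 509. -270.   50.] z pct [22. 50. 55.]
  orange 274 [ 514.5 -258.4   51.1] z pct [46. 49. 51. 53. 56.]
side (310, 230, 370, 290) up n 926 min [707. -68.  15.] max [834.  33. 147.] med [749. -35. 122.] z pct [ 16. 122. 144.]
```

View pics/crops.png

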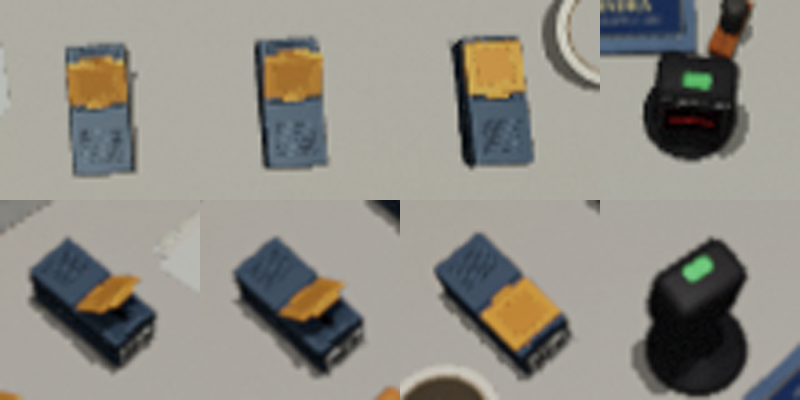

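The close crops match the description. The left and middle cases have open covers, the right one is shut, and the reader is black with a red line. Now for exact poses.

```bash
cat >> h.py <<'E'
def goal(pos,yaw,pitch=0,s=None):
    """rows' shift (m) and turn (deg) to bring TCP to pos with tool x = -(cos yaw, sin yaw), tool z down"""
    s=s or ctrl.read_state(); Rc=R.from_rotvec(s['ee_rot'])
    c,n=np.cos(yaw),np.sin(yaw)
    Rt=R.from_matrix(np.array([[-c,-n,0],[-n,c,0],[0,0,-1]]).T)*R.from_euler('y',pitch)
    return (Rc.inv().apply(np.array(pos)-s['tool_pos'])/1000).round(4),(Rc.inv()*Rt).as_rotvec(degrees=True).round(2)
E
python3 - <<'E'
from h import *
import pickle
a=pickle.load(open('a.pkl','rb'))
t=cloud(a['top']);s=cloud(a['side'])
A=np.vstack([c[(a[n]['depth']>0)] for n,c in(('top',t),('side',s))])
T=t[a['top']['depth']>0]
def box(P,x0,x1,y0,y1,z0,z1): return P[(P[:,0]>x0)&(P[:,0]<x1)&(P[:,1]>y0)&(P[:,1]<y1)&(P[:,2]>z0)&(P[:,2]<z1)]
for nm,b in dict(L=(380,540,0,85),M=(400,560,-150,-70),Rr=(410,580,-304,-220)).items():
    for D,l in((T,'top'),(A,'both')):
        for zr in((15,56),(43,56)):
            P=box(D,*b,*zr); r=cv2.minAreaRect(P[:,:2].astype(np.float32)); print(nm,l,zr,np.round(r[0],1),np.round(r[1],1),round(r[2],1))
    # cover angle
    P=box(A,*b,56,100); print('  open pts',len(P),P.mean(0).round() if len(P) else '')
for z0,z1 in((60,160),(90,130),(135,160)):
  for D,l in((T,'top'),(A,'both')):
    P=box(D,660,800,-90,30,z0,z1)
    r=cv2.minAreaRect(P[:,:2].astype(np.float32)); print('reader',l,z0,len(P),np.round(r[0],1),np.round(r[1],1),round(r[2],1))
P=box(A,640,800,-100,40,3,15);P=P[np.hypot(P[:,0]-730,P[:,1]+30)<75];print('foot',cv2.minEnclosingCircle(P[:,:2].astype(np.float32)))
f=a['top']['frame'].astype(int);m=(f[...,0]>100)&(f[...,1]<70)&(f[...,2]<70);m[:130]=0;m[185:]=0;m[:,:315]=0;m[:,370:]=0
v,u=np.nonzero(m);p=on_plane(a['top'],np.c_[u,v],98);print('red',len(p),p.mean(0).round(1),np.polyfit(p[:,1],p[:,0],1))
print(goal([490,45,130],np.radians(5)))
E
```

```text
L top (15, 56) [456.7  42. ] [112.4  52.7] 5.0
L top (43, 56) [456.4  42. ] [110.9  50.8] 5.1
L both (15, 56) [459.2  42.5] [117.6  54.9] 5.1
L both (43, 56) [458.4  42.8] [115.4  54.3] 6.2
  open pts 284 [480.  43.  71.]
M top (15, 56) [ 480.1 -109.8] [111.6  51.6] 4.6
M top (43, 56) [ 480.6 -110.1] [111.2  50.4] 5.2
M both (15, 56) [ 482.7 -109.5] [116.8  53.8] 4.1
M both (43, 56) [ 482.4 -109.7] [116.   53.1] 3.0
  open pts 294 [ 506. -109.   71.]
Rr top (15, 56) [ 484.4 -261.5] [111.2  52.5] 5.3
Rr top (43, 56) [ 484.7 -262.1] [110.6  51.2] 5.5
Rr both (15, 56) [ 487.9 -261.1] [117.9  53.2] 4.4
Rr both (43, 56) [ 487.5 -261.3] [116.6  53.1] 4.2
  open pts 32 [ 495. -268.   57.]
reader top 60 469 [730.3 -28.5] [69.7 51.8] 84.3
reader both 60 1104 [732.9 -27.8] [71.7 56.8] 84.6
reader top 90 124 [727.9 -28.2] [69.6 45.7] 83.8
reader both 90 266 [733.1 -28.9] [69.8 55.5] 85.3
reader top 135 250 [734.5 -28.1] [66.1 41.9] 84.8
reader both 135 622 [736.8 -28.3] [68.  46.5] 84.8
foot ((730.1541137695312, -30.470746994018555), 74.79609680175781)
red 18 [778.3 -53.8  98. ] [-2.44447157e-01  7.65108443e+02]
(array([-0.4582, -0.4454,  0.1013]), array([-9.000e-02, -1.000e-02, -2.109e+01]))
```

Emit:
drive_tool(
  targets=[0,-0.457,-0.445,0.08,0,0,-21,0,-0.457,-0.445,0.08,0,0,-21,0,-0.457,-0.445,0.08,0,0,-21,0,-0.457,-0.445,0.08,0,0,-21,0,-0.457,-0.445,0.08,0,0,-21,0,-0.457,-0.445,0.08,0,0,-21,0,-0.457,-0.445,0.08,0,0,-21,0,-0.457,-0.445,0.08,0,0,-21],
)

```text
time: 0.9
tool_pos: [370.2, 253.7, 181.3]
ee_rot: [-0.135, 3.139, -0.0]
contact_force: [0.6, 1.0, -0.3]
width: -0.0
finger_force: 0.0
```

```bash
python3 -c "
from h import *
print(goal([491,45,100],np.radians(5)))"
```

```text
(array([-0.1024, -0.2183,  0.0813]), array([-0.  ,  0.01, -0.08]))
```

Emit:
drive_tool(
  targets=[0,-0.102,-0.218,0.07,0,0,0,0,-0.102,-0.218,0.07,0,0,0,0,-0.102,-0.218,0.07,0,0,0,0,-0.102,-0.218,0.07,0,0,0,0,-0.102,-0.218,0.07,0,0,0,0,-0.102,-0.218,0.07,0,0,0,0,-0.102,-0.218,0.07,0,0,0],
)

```text
time: 1.6
tool_pos: [489.8, 45.9, 110.8]
ee_rot: [0.129, -3.137, 0.0]
contact_force: [-1.3, 1.1, 0.2]
width: 0.001
finger_force: 0.0
```

```bash
python3 -c "
from h import *
s=ctrl.read_state();print(s['contact_force'],goal([491,45,49],np.radians(5)))
im=ctrl.get_image('wrist');save(im,'w1')"
```

```text
[-1.32616026  1.08514684  0.21628351] (array([-0.0012, -0.001 ,  0.0618]), array([-0.  , -0.1 , -0.28]))
```

View pics/w1.png

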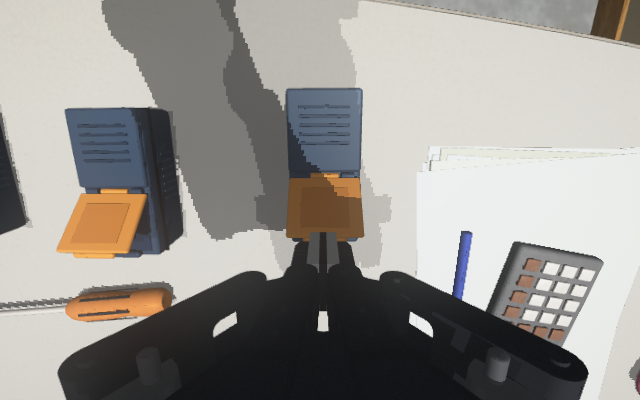

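The wrist view shows the left case lined up with the tool. The shut fingers are at about (323,240), over its open cover. I'll press down now.

Emit:
drive_tool(
  targets=[0,-0.001,-0.001,0.015,0,0,0,0,-0.001,-0.001,0.025,0,0,0,0,-0.001,-0.001,0.033,0,0,0,0,-0.001,-0.001,0.04,0,0,0,0,-0.001,-0.001,0.046,0,0,0,0,-0.001,-0.001,0.051,0,0,0,0,-0.001,-0.001,0.055,0,0,0,0,-0.001,-0.001,0.058,0,0,0],
)

```text
time: 2.45
tool_pos: [491.6, 46.4, 53.5]
ee_rot: [-0.135, 3.138, 0.0]
contact_force: [0.9, 0.6, 2.6]
width: -0.001
finger_force: 1.1
```

Emit:
drive_tool(
  targets=[0,0,0,0.002,0,0,0,0,0,0,0.003,0,0,0,0,0,0,0.004,0,0,0,0,0,0,0.004,0,0,0],
)

```text
time: 2.85
tool_pos: [490.8, 46.1, 49.9]
ee_rot: [0.134, -3.138, 0.0]
contact_force: [-1.9, 0.2, 5.6]
width: 0.001
finger_force: 2.9
```

Emit:
drive_tool(
  targets=[0,0,0,0.001,0,0,0,0,0,0,0.002,0,0,0,0,0,0,0.002,0,0,0],
)

```text
time: 3.15
tool_pos: [490.9, 46.1, 49.4]
ee_rot: [-0.134, 3.138, -0.001]
contact_force: [-6.3, -0.3, 26.2]
width: -0.001
finger_force: 12.9
```

Emit:
drive_tool(
  targets=[0,0,0,-0.02,0,0,0,0,0,0,-0.06,0,0,0,0,0,0,-0.06,0,0,0],
)

```text
time: 3.45
tool_pos: [493.4, 46.6, 111.4]
ee_rot: [-0.134, 3.132, 0.001]
contact_force: [0.4, 0.4, -0.4]
width: 0.0
finger_force: 0.0
```

```bash
cat >> h.py <<'E'
def covers():
    im=ctrl.get_image('side');C=cloud(im);h=cv2.cvtColor(im['frame'],cv2.COLOR_RGB2HSV)
    for b in((265,160,325,220),(228,194,288,254),(185,227,245,287)):
        m=np.zeros((400,640),bool); m[b[1]:b[3],b[0]:b[2]]=1
        o=m&(h[...,0]<22)&(h[...,0]>8)&(h[...,1]>140)&(h[...,2]>100)&(C[...,2]>35)
        print(o.sum(),np.percentile(C[o][:,2],[5,50,75,95]).round() if o.sum() else '')
E
python3 -c "
from h import *
covers()
print(goal([515,-107,110],np.radians(4.5)))"
```

```text
66 [46. 52. 55. 77.]
131 [50. 72. 78. 83.]
284 [45. 51. 53. 56.]
(array([-0.0093, -0.1547, -0.0004]), array([0.  , 0.27, 0.39]))
```

Emit:
drive_tool(
  targets=[0,-0.009,-0.155,0,0,0,0,0,-0.009,-0.155,0,0,0,0,0,-0.009,-0.155,0,0,0,0,0,-0.009,-0.155,0,0,0,0,0,-0.009,-0.155,0,0,0,0,0,-0.009,-0.155,0,0,0,0],
)

```text
time: 4.1
tool_pos: [512.8, -106.0, 106.8]
ee_rot: [0.136, -3.137, -0.002]
contact_force: [-0.6, 0.6, 0.2]
width: -0.0
finger_force: 0.0
```

```bash
python3 -c "
from h import *
covers();im=ctrl.get_image('wrist');save(im,'w2')
print(goal([515,-107,49],np.radians(4.5)))"
```

```text
224 [46. 51. 53. 56.]
8 [ 50.  77.  82. 903.]
282 [46. 51. 53. 56.]
(array([-0.0018, -0.0019,  0.0582]), array([ 0.06, -0.03,  0.58]))
```

View pics/w2.png

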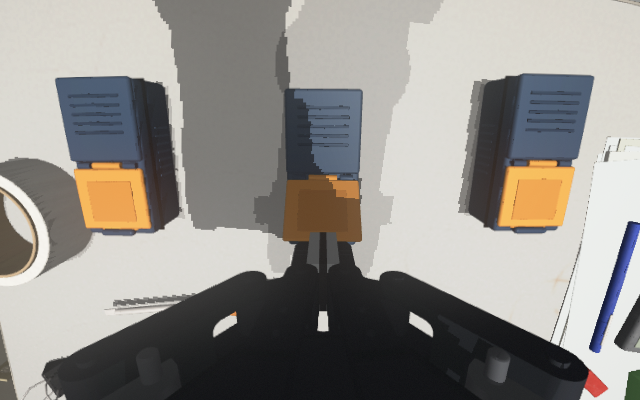

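The wrist view shows the left case, now at (535,200), and the right case at (113,200) both shut with their tabs visible. The fingers are at (323,240), over the middle case's open cover.

Emit:
drive_tool(
  targets=[0,-0.002,-0.002,0.015,0,0,0,0,-0.002,-0.002,0.025,0,0,0,0,-0.002,-0.002,0.033,0,0,0,0,-0.002,-0.002,0.04,0,0,0,0,-0.002,-0.002,0.046,0,0,0,0,-0.002,-0.002,0.051,0,0,0,0,-0.002,-0.002,0.055,0,0,0,0,-0.002,-0.002,0.057,0,0,0],
)

```text
time: 5.0
tool_pos: [515.3, -109.2, 50.2]
ee_rot: [0.134, -3.138, -0.0]
contact_force: [-0.2, -0.5, -0.2]
width: 0.002
finger_force: 0.0
```

Emit:
drive_tool(
  targets=[0,0,0,0.001,0,0,0,0,0,0,0.002,0,0,0,0,0,0,0.003,0,0,0,0,0,0,0.003,0,0,0],
)

```text
time: 5.4
tool_pos: [515.4, -109.3, 49.5]
ee_rot: [-0.134, 3.138, -0.001]
contact_force: [-5.6, 1.4, 22.3]
width: 0.002
finger_force: 11.3
```

Emit:
drive_tool(
  targets=[0,0,0,-0.03,0,0,0,0.0854,0.02,0,-0.055,0,0,0,0.0854,0.044,0,-0.055,0,0,0,0.0854,0.044,0,-0.055,0,0,0,0.0854,0.044,0,-0.055,0,0,0],
)

```text
time: 5.9
tool_pos: [471.5, -113.3, 102.8]
ee_rot: [-0.134, 3.138, -0.001]
contact_force: [0.0, 0.4, -0.0]
width: 0.68
finger_force: 0.0
```

```bash
python3 -c "
from h import *
covers();im=ctrl.get_image('wrist');save(im,'w3')
s=ctrl.read_state();print(s['contact_force'],s['moment'],s['tool_pos'],s['width'])
print(goal([471,-110.5,8],np.radians(4.5)))"
```

```text
225 [46. 51. 53. 56.]
226 [46. 51. 53. 56.]
283 [46. 51. 53. 56.]
[0.26324052 0.02404063 0.46611693] [-0.04836605 -0.0207139   0.00645156] [ 472.32709707 -112.9273862   102.41800531] 0.8462611424670232
(array([0.0012, 0.0025, 0.0944]), array([0.  , 0.03, 0.42]))
```

View pics/w3.png

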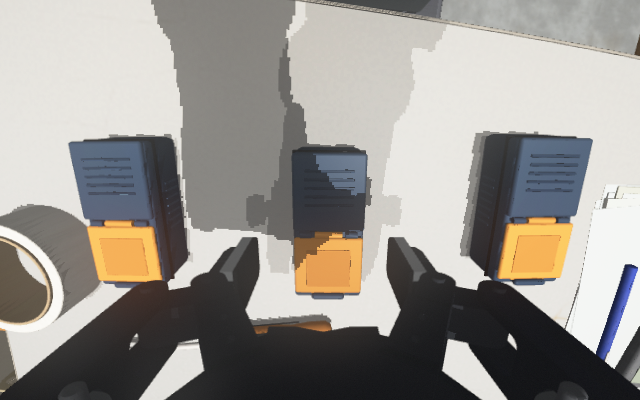

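All three covers are now shut. The middle case, at about (330,215), lies between the open fingers at x 245 to 400. I'll descend and grip it.

Emit:
drive_tool(
  targets=[0.0854,0.001,0.002,0.02,0,0,0,0.0854,0.001,0.002,0.05,0,0,0,0.0854,0.001,0.002,0.075,0,0,0,0.0854,0.001,0.002,0.09,0,0,0,0.0854,0.001,0.002,0.094,0,0,0,0.04,0.001,0.002,0.094,0,0,0,0.04,0.001,0.002,0.094,0,0,0,0.04,0.001,0.002,0.094,0,0,0],
)

```text
time: 6.8
tool_pos: [471.1, -111.0, 9.4]
ee_rot: [-0.135, 3.137, -0.0]
contact_force: [-0.0, 0.4, -1.8]
width: 0.604
finger_force: 63.0
```

Emit:
drive_tool(
  targets=[0.04,0,0,0,0,0,0,0.04,0,0,0,0,0,0,0.04,0,0,0,0,0,0],
)

```text
time: 7.1
tool_pos: [471.1, -111.0, 9.4]
ee_rot: [-0.135, 3.137, -0.0]
contact_force: [-1.0, 1.0, 6.9]
width: 0.601
finger_force: 63.7
```

Gripped. I'll lift 80 mm and then tilt about the tool's y axis.

Emit:
drive_tool(
  targets=[0.04,0,0,-0.02,0,0,0,0.04,0,0,-0.05,0,0,0,0.04,0,0,-0.08,0,0,0,0.04,0,0,-0.08,0,8,0,0.04,0,0,-0.08,0,16,0,0.04,0,0,-0.08,0,20,0,0.04,0,0,-0.08,0,20,0,0.04,0,0,-0.08,0,20,0],
)

```text
time: 7.9
tool_pos: [470.1, -111.1, 87.9]
ee_rot: [0.12, -2.791, 0.021]
contact_force: [0.0, -0.1, -3.0]
width: 0.601
finger_force: 63.9
```

```bash
cat >> h.py <<'E'
def mom():
    s=ctrl.read_state();Rc=R.from_rotvec(s['ee_rot']);print('tool moment',Rc.inv().apply(s['moment']).round(4),'F',np.round(s['contact_force'],2),np.round(s['tool_pos'],1),round(float(s['width']),3),s['time'])
E
python3 -c "
from h import *
mom()"
```

```text
tool moment [-0.0068 -0.5421 -0.0555] F [ 0.04 -0.07 -2.97] [ 470.1 -111.1   87.9] 0.601 7.9
```

Emit:
drive_tool(
  targets=[0.04,0,0,0,0,-8,0,0.04,0,0,0,0,-16,0,0.04,0,0,0,0,-20,0,0.04,0,0,0,0,-20,0,0.04,0,0,0,0,-20,0,0.04,0,0,0,0,-20,0],
)

```text
time: 8.5
tool_pos: [471.3, -111.1, 88.8]
ee_rot: [-0.135, 3.139, -0.0]
contact_force: [0.7, 0.7, -2.4]
width: 0.605
finger_force: 63.9
```

```bash
python3 -c "
from h import *
mom()"
```

```text
tool moment [0.0507 0.035  0.0352] F [ 0.69  0.67 -2.42] [ 471.3 -111.1   88.8] 0.605 8.5
```

Emit:
drive_tool(
  targets=[0.04,0,0,0,0,-8,0,0.04,0,0,0,0,-16,0,0.04,0,0,0,0,-20,0,0.04,0,0,0,0,-20,0,0.04,0,0,0,0,-20,0],
)

```text
time: 9.0
tool_pos: [465.8, -115.2, 84.2]
ee_rot: [-0.119, 2.831, 0.005]
contact_force: [0.3, -1.1, -3.2]
width: 0.598
finger_force: 64.8
```

```bash
python3 -c "
from h import *
mom()"
```

```text
tool moment [ 0.0594  0.5955 -0.0087] F [ 0.28 -1.09 -3.19] [ 465.8 -115.2   84.2] 0.598 9.0
```

Emit:
drive_tool(
  targets=[0.04,0,0,0,0,8,0,0.04,0,0,0,0,16,0,0.04,0,0,0,0,20,0,0.04,0,0,0,0,20,0,0.04,0,0,0,0,20,0,0.04,0,0,0,0,20,0],
)

```text
time: 9.6
tool_pos: [464.3, -115.1, 84.0]
ee_rot: [0.129, -3.098, 0.017]
contact_force: [-0.5, 0.6, -3.6]
width: 0.605
finger_force: 64.8
```

```bash
python3 -c "
from h import *
mom()"
```

```text
tool moment [ 0.0204 -0.0089  0.0092] F [-0.46  0.58 -3.6 ] [ 464.3 -115.1   84. ] 0.605 9.6
```

```bash
cat >> h.py <<'E'
def mom(n=6):
    L=[]
    for i in range(n):
        s=ctrl.read_state();Rc=R.from_rotvec(s['ee_rot']);L.append(Rc.inv().apply(s['moment'])[1]);ctrl.get_image('wrist')
    z=Rc.as_matrix()[:,2];x=Rc.as_matrix()[:,0]
    print('My %.4f sd %.4f'%(np.mean(L),np.std(L)),'tilt',np.degrees(np.arcsin(x[2])).round(2),np.round(s['contact_force'],2),np.round(s['tool_pos'],1),round(s['time'],2))
E
python3 -c "
from h import *
mom();s=ctrl.read_state();print(np.round(s['q'],2))
print(goal([471,-110.5,90],np.radians(4.5)))"
```

```text
My -0.0189 sd 0.0337 tilt 2.35 [-0.84 -0.07 -3.41] [ 464.7 -115.3   84.7] 9.85
[ 0.68  0.57 -0.75  2.03  0.56  0.79  1.23]
(array([-0.0063,  0.0042, -0.0056]), array([-0.57, -2.35,  0.24]))
```

Emit:
drive_tool(
  targets=[0.04,-0.006,0.004,-0.006,-0.5,-8,0,0.04,-0.006,0.004,-0.006,-0.5,-15,0,0.04,-0.006,0.004,-0.006,-0.5,-15,0,0.04,-0.006,0.004,-0.006,-0.5,-15,0,0.04,-0.006,0.004,-0.006,-0.5,-15,0,0.04,-0.006,0.004,-0.006,-0.5,-9,0,0.04,-0.006,0.004,-0.006,-0.5,-2.6,0,0.04,-0.006,0.004,-0.006,-0.5,-2.6,0],
)

```text
time: 10.7
tool_pos: [475.0, -109.4, 90.7]
ee_rot: [-0.13, 3.134, 0.003]
contact_force: [0.9, 1.3, -4.5]
width: 0.6
finger_force: 64.9
```

```bash
python3 -c "
from h import *
mom(10)
print(goal([471,-110.5,90],np.radians(4.5)))"
```

```text
My 0.0711 sd 0.0402 tilt -0.24 [-0.41 -0.18 -3.49] [ 470.6 -110.7   90.4] 11.15
(array([-0.0002,  0.0001,  0.0004]), array([-0.05,  0.25,  0.24]))
```

Emit:
drive_tool(
  targets=[0.04,0,0,0,0,8,0,0.04,0,0,0,0,14,0,0.04,0,0,0,0,14,0,0.04,0,0,0,0,14,0,0.04,0,0,0,0,14,0,0.04,0,0,0,0,7,0,0.04,0,0,0,0,0,0,0.04,0,0,0,0,0,0],
)

```text
time: 12.0
tool_pos: [466.4, -111.4, 90.5]
ee_rot: [-0.13, 3.135, -0.004]
contact_force: [-0.1, -0.0, -3.7]
width: 0.603
finger_force: 65.0
```

```bash
python3 -c "
from h import *
mom(10)
print(goal([471,-110.5,90],np.radians(4.5)))"
```

```text
My 0.0436 sd 0.0384 tilt -0.22 [-0.67 -0.4  -2.69] [ 471.6 -110.1   90.1] 12.45
(array([ 0.0005, -0.0003,  0.    ]), array([0.  , 0.21, 0.27]))
```

Emit:
drive_tool(
  targets=[0.04,0,0,0,0,8,0,0.04,0,0,0,0,14,0,0.04,0,0,0,0,14,0,0.04,0,0,0,0,14,0,0.04,0,0,0,0,14,0],
)

```text
time: 13.0
tool_pos: [470.3, -110.5, 90.1]
ee_rot: [0.121, -2.9, 0.015]
contact_force: [-0.2, -0.2, -2.4]
width: 0.604
finger_force: 64.9
```

```bash
python3 -c "
from h import *
mom(8)"
```

```text
My -0.3720 sd 0.0255 tilt 13.74 [-0.22  0.18 -2.94] [ 470.9 -110.7   90.5] 13.35
```

Emit:
drive_tool(
  targets=[0.04,0,0,0,0,-7,0,0.04,0,0,0,0,-10,0,0.04,0,0,0,0,-10,0,0.04,0,0,0,0,-10,0],
)

```text
time: 13.8
tool_pos: [471.2, -110.8, 90.6]
ee_rot: [0.127, -3.072, 0.006]
contact_force: [0.3, -0.2, -3.2]
width: 0.598
finger_force: 64.9
```

```bash
python3 -c "
from h import *
mom(8)"
```

```text
My -0.0676 sd 0.0220 tilt 3.8 [-0.74  0.85 -3.2 ] [ 471.3 -110.2   90. ] 14.15
```

Emit:
drive_tool(
  targets=[0.04,0,0,0,0,-8,0,0.04,0,0,0,0,-16,0,0.04,0,0,0,0,-18,0,0.04,0,0,0,0,-18,0,0.04,0,0,0,0,-18,0],
)

```text
time: 14.7
tool_pos: [471.6, -110.6, 90.5]
ee_rot: [-0.12, 2.892, 0.013]
contact_force: [0.4, 0.5, -3.1]
width: 0.601
finger_force: 64.9
```

```bash
python3 -c "
from h import *
mom(8)"
```

```text
My 0.4615 sd 0.0193 tilt -14.22 [-0.85  0.54 -3.14] [ 471.5 -110.3   90.2] 15.05
```

Emit:
drive_tool(
  targets=[0.04,0,0,0,0,8,0,0.04,0,0,0,0,10,0,0.04,0,0,0,0,10,0,0.04,0,0,0,0,10,0],
)

```text
time: 15.5
tool_pos: [470.9, -110.4, 89.8]
ee_rot: [-0.127, 3.064, 0.005]
contact_force: [-0.6, 0.7, -3.8]
width: 0.599
finger_force: 64.9
```

```bash
python3 -c "
from h import *
mom(8);print(goal([471,-110.5,9.4],np.radians(4.5)))"
```

```text
My 0.1859 sd 0.0421 tilt -4.24 [-0.03  0.07 -4.  ] [ 470.7 -110.6   90.3] 15.85
(array([0.0058, 0.0001, 0.0807]), array([-0.03,  4.24,  0.24]))
```

The moment is linear across level, with a step of 0.016 against the expected 0.09 N m, so the middle case is silent. I'll put it back.

Emit:
drive_tool(
  targets=[0.04,0.006,0,0.02,0,4.2,0,0.04,0.006,0,0.05,0,4.2,0,0.04,0.006,0,0.07,0,4.2,0,0.04,0.006,0,0.076,0,4.2,0,0.04,0.006,0,0.079,0,4.2,0,0.04,0.006,0,0.08,0,4.2,0,0.04,0.006,0,0.08,0,4.2,0],
)

```text
time: 16.6
tool_pos: [471.5, -110.6, 10.8]
ee_rot: [-0.13, 3.137, -0.001]
contact_force: [0.4, -0.2, -3.2]
width: 0.603
finger_force: 64.8
```

```bash
python3 -c "
from h import *
mom(2)"
```

```text
My 0.0428 sd 0.0394 tilt -0.11 [-0.43  0.17 -2.94] [ 471.5 -110.6   10.8] 16.65
```

Emit:
drive_tool(
  targets=[0.04,0,0,0.001,0,0,0,0.04,0,0,0.0015,0,0,0,0.0854,0,0,0.0015,0,0,0,0.0854,0,0,0.0015,0,0,0,0.0854,0,0,0.0015,0,0,0,0.0854,0,0,0.0015,0,0,0,0.0854,0,0,-0.03,0,0,0,0.0854,0,0,-0.08,0,0,0],
)

```text
time: 17.5
tool_pos: [469.1, -110.1, 88.9]
ee_rot: [0.131, -3.134, -0.003]
contact_force: [1.5, -0.5, 0.9]
width: 1.0
finger_force: 0.0
```

```bash
python3 -c "
from h import *
s=ctrl.read_state();print(s['tool_pos'],s['width'])
print('L',goal([447.5,41.3,100],np.radians(5)));print('R',goal([475,-262.8,100],np.radians(4.8)))"
```

```text
[ 469.14977102 -110.1089398    88.94418489] 1.0001122039258883
L (array([ 0.009 ,  0.1527, -0.0107]), array([ 0.12, -0.27, -0.21]))
R (array([ 0.007 , -0.1526, -0.0113]), array([ 0.12, -0.27, -0.01]))
```

Next is the left case, which is farther from the tape.

Emit:
drive_tool(
  targets=[0.0854,0.009,0.153,-0.01,0,0,0,0.0854,0.009,0.153,-0.01,0,0,0,0.0854,0.009,0.153,-0.01,0,0,0,0.0854,0.009,0.153,-0.01,0,0,0,0.0854,0.009,0.153,-0.01,0,0,0,0.0854,0.009,0.153,-0.01,0,0,0],
)

```text
time: 18.1
tool_pos: [449.3, 40.2, 99.7]
ee_rot: [0.129, -3.139, 0.002]
contact_force: [0.4, -0.7, 0.5]
width: 0.998
finger_force: 0.0
```

```bash
python3 -c "
from h import *
im=ctrl.get_image('wrist');save(im,'w4')
print('L',goal([447.5,41.3,9],np.radians(5)))"
```

```text
L (array([0.0016, 0.0018, 0.0906]), array([-0.07, -0.02, -0.37]))
```

View pics/w4.png

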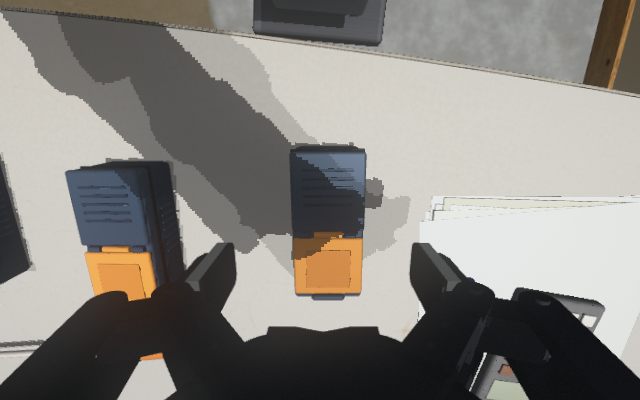

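The left case, at about (328,220), is between the fingers at x 230 and 412, and the middle case stands upright. I'll descend, grip and lift.

Emit:
drive_tool(
  targets=[0.0854,0.002,0.002,0.02,0,0,0,0.0854,0.002,0.002,0.05,0,0,0,0.0854,0.002,0.002,0.075,0,0,0,0.0854,0.002,0.002,0.087,0,0,0,0.0854,0.002,0.002,0.091,0,0,0,0.04,0.002,0.002,0.091,0,0,0,0.04,0.002,0.002,0.091,0,0,0,0.04,0.002,0.002,0.091,0,0,0],
)

```text
time: 18.95
tool_pos: [447.7, 42.8, 9.8]
ee_rot: [-0.129, 3.137, -0.001]
contact_force: [-0.1, 0.6, -0.3]
width: 0.604
finger_force: 63.0
```

Emit:
drive_tool(
  targets=[0.04,0,0,0,0,0,0,0.04,0,0,0,0,0,0,0.04,0,0,-0.02,0,0,0,0.04,0,0,-0.05,0,0,0,0.04,0,0,-0.08,0,0,0,0.04,0,0,-0.08,0,7,0,0.04,0,0,-0.08,0,14,0,0.04,0,0,-0.08,0,14,0],
)

```text
time: 19.75
tool_pos: [449.3, 42.9, 88.2]
ee_rot: [0.116, -2.894, 0.012]
contact_force: [0.5, -0.5, -4.8]
width: 0.599
finger_force: 66.9
```

Emit:
drive_tool(
  targets=[0.04,0,0,0,0,0,0,0.04,0,0,0,0,0,0],
)

```text
time: 19.95
tool_pos: [446.1, 43.0, 88.8]
ee_rot: [0.121, -2.896, 0.016]
contact_force: [0.2, -0.8, -4.0]
width: 0.6
finger_force: 66.8
```

```bash
python3 -c "
from h import *
mom(8)"
```

```text
My -0.3792 sd 0.1383 tilt 13.93 [ 0.51 -0.41 -3.69] [447.   43.   89.2] 20.3
```

Emit:
drive_tool(
  targets=[0.04,0,0,0,0,-7,0,0.04,0,0,0,0,-10,0,0.04,0,0,0,0,-10,0,0.04,0,0,0,0,-10,0],
)

```text
time: 20.75
tool_pos: [447.3, 42.9, 89.3]
ee_rot: [0.127, -3.069, 0.006]
contact_force: [0.2, 0.1, -4.6]
width: 0.602
finger_force: 66.9
```

```bash
python3 -c "
from h import *
mom(8)"
```

```text
My -0.0443 sd 0.0212 tilt 4.01 [-0.08  0.55 -3.5 ] [447.4  43.2  88.7] 21.1
```

Emit:
drive_tool(
  targets=[0.04,0,0,0,0,-8,0,0.04,0,0,0,0,-16,0,0.04,0,0,0,0,-18,0,0.04,0,0,0,0,-18,0,0.04,0,0,0,0,-18,0],
)

```text
time: 21.65
tool_pos: [447.7, 43.3, 89.2]
ee_rot: [-0.121, 2.895, 0.013]
contact_force: [0.7, 0.4, -3.7]
width: 0.599
finger_force: 67.1
```

```bash
python3 -c "
from h import *
mom(8)"
```

```text
My 0.4463 sd 0.1703 tilt -14.01 [ 0.29  0.23 -3.48] [447.5  43.1  88.8] 22.0
```

Emit:
drive_tool(
  targets=[0.04,0,0,0,0,8,0,0.04,0,0,0,0,10,0,0.04,0,0,0,0,10,0,0.04,0,0,0,0,10,0],
)

```text
time: 22.45
tool_pos: [447.1, 42.8, 88.6]
ee_rot: [-0.126, 3.068, 0.004]
contact_force: [-0.1, 0.3, -3.5]
width: 0.598
finger_force: 67.2
```

```bash
python3 -c "
from h import *
mom(8);print(goal([447.5,41.3,9.4],np.radians(5)))"
```

```text
My 0.1388 sd 0.0217 tilt -4.05 [ 0.53  0.28 -3.53] [446.9  43.1  89.1] 22.8
(array([ 0.0053, -0.0018,  0.0795]), array([-0.06,  4.05, -0.22]))
```

```bash
cat >> h.py <<'E'
def mom(n=8):
    L=[]
    for i in range(n):
        s=ctrl.read_state();Rc=R.from_rotvec(s['ee_rot']);L.append(Rc.inv().apply(s['moment'])[1]);ctrl.get_image('wrist')
    x=Rc.as_matrix()[:,0]
    print(np.round(L,3),'med %.4f sd %.4f'%(np.median(L),np.std(L)),'tilt',np.degrees(np.arcsin(x[2])).round(2),round(s['time'],2))
E
```

Emit:
drive_tool(
  targets=[0.04,0,0,0,0,8,0,0.04,0,0,0,0,16,0,0.04,0,0,0,0,18,0],
)

```text
time: 23.15
tool_pos: [449.3, 43.4, 88.6]
ee_rot: [0.118, -2.892, 0.013]
contact_force: [0.0, 0.0, -4.5]
width: 0.607
finger_force: 67.2
```

```bash
python3 -c "
from h import *
mom(18)"
```

```text
[-0.459 -0.591 -0.348 -1.356 -0.163 -0.27  -0.476 -0.267 -0.271 -0.556
 -0.215 -0.356 -0.502 -0.165 -0.473 -0.466 -0.176 -0.497] med -0.4076 sd 0.2642 tilt 13.96 24.0
```

Emit:
drive_tool(
  targets=[0.04,0,0,0,0,-8,0,0.04,0,0,0,0,-10,0,0.04,0,0,0,0,-10,0],
)

```text
time: 24.35
tool_pos: [445.7, 42.7, 89.3]
ee_rot: [0.128, -3.069, 0.007]
contact_force: [-0.4, -0.0, -4.4]
width: 0.596
finger_force: 67.2
```

```bash
python3 -c "
from h import *
mom(10)"
```

```text
[-0.024 -0.072 -0.093 -0.033 -0.012 -0.018 -0.027 -0.074 -0.044 -0.001] med -0.0301 sd 0.0288 tilt 4.0 24.8
```

Emit:
drive_tool(
  targets=[0.04,0,0,0,0,-8,0,0.04,0,0,0,0,-16,0,0.04,0,0,0,0,-18,0],
)

```text
time: 25.15
tool_pos: [443.5, 43.0, 88.8]
ee_rot: [-0.122, 2.894, 0.016]
contact_force: [0.3, -0.9, -4.2]
width: 0.599
finger_force: 67.3
```

```bash
python3 -c "
from h import *
mom(18)"
```

```text
[0.516 0.718 0.523 0.568 0.567 0.214 0.657 0.236 0.637 0.319 0.603 0.357
 0.541 0.431 0.411 0.633 0.297 0.648] med 0.5322 sd 0.1509 tilt -14.02 26.0
```

Emit:
drive_tool(
  targets=[0.04,0,0,0,0,8,0,0.04,0,0,0,0,10,0,0.04,0,0,0,0,10,0],
)

```text
time: 26.35
tool_pos: [448.8, 43.4, 89.0]
ee_rot: [-0.125, 3.068, 0.007]
contact_force: [-0.5, -0.5, -3.7]
width: 0.602
finger_force: 67.2
```

```bash
python3 -c "
from h import *
mom(10);print(goal([447.5,41.3,9.4],np.radians(5)))"
```

```text
[-0.058  0.14   0.114  0.213  0.151  0.145  0.156  0.114  0.16   0.117] med 0.1427 sd 0.0672 tilt -4.05 26.8
(array([ 0.0053, -0.0018,  0.0795]), array([-0.06,  4.05, -0.22]))
```

The left case rattles. It shows knock spikes up to -1.36 N m and a tip noise of 0.15 to 0.26, against 0.02 for the silent case. Its step across level is also about 0.06 to 0.08 N m short, as a rolling part would give. It now goes to the reader.

```bash
python3 -c "
from h import *
print(goal([600.5,-16,90],np.radians(-5.3)))"
```

```text
(array([-0.1478, -0.0717,  0.0096]), array([ 0.31,  4.04, 10.07]))
```

Emit:
drive_tool(
  targets=[0.04,-0.02,-0.01,0.001,0,4,2,0.04,-0.05,-0.024,0.003,0.1,4,4,0.04,-0.08,-0.039,0.005,0.2,4,6,0.04,-0.11,-0.053,0.007,0.3,4,8,0.04,-0.133,-0.065,0.009,0.3,4,10,0.04,-0.144,-0.07,0.0095,0.3,4,10,0.04,-0.148,-0.072,0.0096,0.3,4,10,0.04,-0.148,-0.072,0.0096,0.3,4,10],
)

```text
time: 27.65
tool_pos: [600.8, -16.4, 89.4]
ee_rot: [-0.144, -3.138, -0.001]
contact_force: [-0.1, -0.0, -4.3]
width: 0.6
finger_force: 67.2
```

```bash
python3 - <<'E'
from h import *
mom(6);print(goal([600.5,-16,90],np.radians(-5.3)))
t=ctrl.get_image('top');s=ctrl.get_image('side')
f=lambda im,b:cv2.resize(im['frame'][b[1]:b[3],b[0]:b[2]],(400,400),interpolation=cv2.INTER_CUBIC)
cv2.imwrite('pics/fin.png',np.hstack([f(t,(290,140,410,260)),f(s,(230,150,390,310))])[:,:,::-1])
C=cloud(s);P=C[s['depth']>0];P=P[(P[:,0]>690)&(P[:,0]<790)&(P[:,1]>-80)&(P[:,1]<20)&(P[:,2]>60)]
r=cv2.minAreaRect(P[:,:2].astype(np.float32));print(r)
covers()
E
```

```text
[0.13  0.098 0.141 0.228 0.285 0.303] med 0.1847 sd 0.0792 tilt 0.0 27.9
(array([-0.0001,  0.0001, -0.    ]), array([0.02, 0.01, 0.09]))
((736.3773193359375, -28.713363647460938), (71.37368774414062, 50.99984359741211), 80.95064544677734)
12 [124. 131. 133. 136.]
63 [45. 51. 53. 55.]
281 [45. 51. 53. 56.]
```

View pics/fin.png

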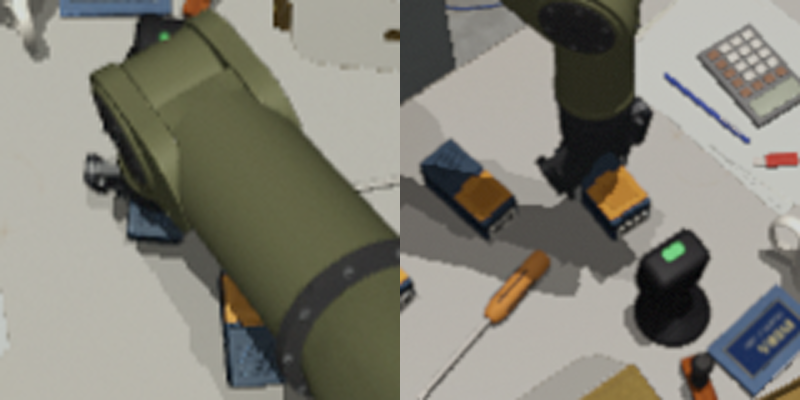

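The final view shows the held case with its cover shut and its label end facing the black reader, about 45 mm short of it. The middle case stands upright. I'll hold briefly and hand the job in.

Emit:
drive_tool(
  targets=[0.04,0,0,0,0,0,0,0.04,0,0,0,0,0,0,0.04,0,0,0,0,0,0,0.04,0,0,0,0,0,0],
)

```text
time: 28.5
tool_pos: [600.9, -16.4, 89.8]
ee_rot: [0.144, 3.138, 0.001]
contact_force: [-0.4, -0.4, -4.3]
width: 0.6
finger_force: 67.2
```

```bash
python3 -c "
from h import *
mom(4);print(ctrl.sign_off())"
```

```text
[-0.26   0.13   0.305 -0.041] med 0.0445 sd 0.2089 tilt -0.01 28.65
the job is handed in; nothing more can be done
None
```

I pressed both open covers shut and handed the job in at 28.7 s, holding the left case level with its label about 45 mm in front of the black reader's window; it rattled when rocked and the middle case was silent, but I never lifted the right one.

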